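# Turn a ridged pressing block over onto a frame repair and weight it

## Task

Press the fresh repair on the picture frame: turn the ridged wooden block over by setting it down on its side on the bench, letting go, and gripping it again from the opposite side, then lay it ridge-down in the hollow of the frame so that the ridge rests fully on the pale filled patch and covers it. Then stand the steel weight upright in the middle of the block's back. Set things down rather than slamming them onto the frame, and leave everything else where it is.

Things in the scene. Friction and masses are not known exactly. Their poses are not given: they have to be found in the camera images.
- press_block: Loose beech block, 0.12 kg: base 58 (x) x 56 (y) x 40 mm (z) with a centred ridge 28 mm wide (x), 14 mm high, all along its y; 54 mm in all. Origin: centre of the flat back; z runs from back to ridge (ridge up at the start). Looks the same after a half turn about z. Grip the two flat y ends, 56 mm apart. Its flat x sides are steady to rest on (middle then 29 mm above the bench).
- ridge_face (a point): Point on press_block at the middle of the ridge's outer face, 54 mm from the body's origin along its z; same axes as the block.
- frame: Black picture frame face up on the bench, fixed, 300 (x) x 360 (y) mm, rails 62 mm wide: two raised edges 14 mm wide, 32 mm high, and between them a flat-floored hollow 34 mm wide, 12 mm deep (floor 20 mm above the bench). Origin: its centre, on the bench. The repaired rail is on its -x side, nearest the robot; the hollow's centre line is at frame x = -119 mm.
- fill: The repair: a pale gesso-filled patch, 33 mm across (x) and 30 mm long (y, along the rail), flat with the floor of the hollow in the frame's rail nearest the robot. Fixed to the frame. Origin: its centre, at the hollow's floor, 20 mm above the bench; y runs along the rail, z up.
- weight: Plain steel weight, 0.55 kg (varies somewhat), loose: upright cylinder 50 mm in diameter and 38 mm high with a knob 20 mm wide on top, 54 mm high in all. Origin: centre of its underside, z up.
- sanding_block: Bystander: flat wooden sanding block without a ridge, cork sole, 58 x 66 x 38 mm high, loose; origin centre of underside.
- tub: Bystander: white lidded tub, 76 mm in diameter, 75 mm high, inside the frame's opening; loose.
- spatula: Bystander: palette knife 165 mm long with a wooden handle, lying in the frame's opening; loose, origin near its middle.
- beaker: Bystander: open glass beaker, 80 mm in diameter, 100 mm high; loose.
- brush: Bystander: brush 170 mm long lying on the bench; loose.
- wax_tin: Bystander: flat steel tin 60 mm in diameter, 30 mm high; loose.
- hammer: Bystander: hammer 250 mm long lying on the bench; loose.
Things that resemble listed ones, but are neither listed nor needed, are in the scene too. What is shaped like the press_block but blue or red is not meant.

How it is judged (in metres and radians):
On the way, in this order (a step that is already met when the one before it is completed fails the run):
1. the pressing block lies on its side on the bench, let go (angle between press_block's own z axis and vertical between 1.45 and 1.69 rad and height (world z) of press_block below 0.04 m and linear speed of press_block below 0.02 m/s and contact force between the fingers and press_block below 0.1 N), for 0.2 s.
2. the pressing block sits ridge-down in the hollow on the filled patch, let go, nothing on it yet (angle between press_block's own z axis and vertical above 3.02 rad and z of ridge_face in the frame of fill between -0.004 and 0.004 m and horizontal distance between ridge_face and fill below 0.013 m and angle between the y axis of press_block and the y axis of fill, either way round below 0.2 rad and linear speed of press_block below 0.02 m/s and contact force between each of the fingers, weight and press_block below 0.1 N), for 0.2 s.
At the end, for the whole second after the job is handed in: The pressing block rests ridge-down (within 0.12 rad) in the hollow, its ridge face at the hollow's floor (within 4 mm) and centred on the filled patch within 13 mm, in line with the rail within 0.2 rad; the weight stands upright on its back, within 13 mm of its middle; both released and at rest (angle between press_block's own z axis and vertical above 3.02 rad and z of ridge_face in the frame of fill between -0.004 and 0.004 m and horizontal distance between ridge_face and fill below 0.013 m and angle between the y axis of press_block and the y axis of fill, either way round below 0.2 rad and linear speed of each of press_block, weight below 0.02 m/s and contact force between the fingers and press_block below 0.1 N and distance between weight and press_block below 0.013 m and angle between weight's own z axis and vertical below 0.1 rad); the robot touches nothing.
It fails at once if a bystander is shifted by more than 30 mm (distance of any of sanding_block, tub, spatula, beaker, brush, wax_tin, hammer from where it was at the start of the episode above 0.03 m).
It fails at once if the block is slammed or pressed onto the frame with more than 80 N (contact force between press_block and frame above 80 N).
It also fails if it takes over 72 s, if anything falls off the work surface, if the arm or the gripper's body presses on something with over 40 N, if the wrist force passes 120 N, or if a joint passes its speed limit or range.

## Robot

A 6-joint arm with a two-finger parallel gripper is mounted at the origin on the work surface. World frame = base frame: x ahead of the robot, y to its left, z up, the work surface at z = 0. Lengths are in m, angles in degrees, forces in N, time in s.
With the tool pointing down it reaches from about 0.35 to 0.875 m from the base axis. Payload 4.2 kg.
Tool frame: the origin (TCP) lies midway between the tips of the shut fingers; the grasp point (between the pads) lies 19 mm behind it; z points along the fingers, y is the line along which they close (so a half turn about z gives the same grasp; the last joint's range is limited). The gripper opens to 87 mm and grips with 3 to 60 N. Pads are 19 mm wide; open, the fingers measure 117 mm over their backs; the gripper's body (75 mm by 190 mm) begins 51 mm behind the grasp point.
Start: joints at [-48.266, 22.042, 0.453, 0, -68.411, -14.817], TCP at [0.283, -0.557, 0.223] pointing down, gripper open.
Joint ranges: [-179.83, 179.83], [-69.29, 118.12], [-61.27, 80.66], [-181.25, 117.63], [-171.15, -9.14], [-177.46, 177.46]. Speed limits (degrees/s): [159.86, 159.86, 180, 180, 180, 180].

## Interface

Orientations are given as a 3x3 rotation matrix whose columns are the frame's x, y, z axes.
In Python, from station import r, cams gives the robot as it stands.
- The arm moves only by the tool play_rows, never from a script. Its argument "commands" is text: rows parted by semicolons, each of 6 numbers parted by spaces: the shift along the world's x, y, z normalised to -1 to 1, where 1 is 30 mm, then the turn, a rotation vector about the world's x, y, z normalised to -1 to 1, where 1 is 0.15 rad. A call has 1 to 20 rows; each row shifts and turns the commanded pose from where the row before left it; what a row does not reach is not made up. A row lasts 1/10 s, in which the tool goes at most 50 mm and 8.59 degrees, less where a joint would pass 70% of its speed; a pose out of reach is approached as far as the arm can. A call with a number of a shift or a turn outside -1 to 1 is refused whole. A call with a gripper value outside its range is refused whole. "grip" is the finger opening in mm, from 0 to 87, set as the call begins (left out, the last holds). The fingers move at their own pace and stop on an object; the grip force is fixed at half the most. Time passes only in rows, so rows that do not move let the fingers close. It gives the time, the measured TCP pose, the force, the opening and the grip force at its end, in the units of the state.
- r.sense(): the state, without advancing time (a new reading comes with each control period).
- cams.capture(name): name is "side" or "top" or "wrist"; returns (picture, depth): 400x640x3 uint8, blue, green, red; 400x640 float32, m along the optical axis (not along the pixel's ray), 0 where there is no reading.
- cams.camera_info(name): a dict with "mtx" (3x3 intrinsics, pixels), "R" (3x3) and "t" (3): a world point X has camera coordinates R X + t. Camera axes: x right, y down, z forward; pixel columns grow to the right and rows downward; lengths in m; the calibration is good to about 2 mm. The wrist camera is an equidistant fisheye: a pixel r from the principal point sees the ray r / f radians off the axis. A picture is of the moment at which its call begins: read the wrist's pose just before it. camera_info takes no time and is no camera call; for the wrist camera it gives the pose at the moment of the call.
- r.finish_job(): hands the job in; it is judged then, once.
The state is a dict: "time_s": time; "joints": joint angles; "joint_velocities": joint speeds; "effort": joint torques, N m; "tcp_pos": TCP position; "ee_rot": TCP orientation; "wrist_force": force on the tool from outside, world axes, zero at the start; "moment": the same for the moment, N m; "gripper_width": opening from 0.0 (shut) to 1.0 (fully open); "gripper_force": force on a finger pad.
Only numpy, scipy, OpenCV 4.12 (cv2) and the standard library are available. Lean on these libraries where they do the work, as an engineer would, in place of code of your own. Each camera call takes 0.05 s, during which the arm holds its last target. There are 200 camera calls.

## Working session

There is one attempt and no reset: what is moved stays moved. The work goes in short steps, Python scripts to look and compute and a tool call to move; the robot and the scene stay as the last step left them, time stands still between calls to the robot, and variables do not carry over. Pictures are saved under pics/ and viewed, at most 10 in all, crops included, and the job is handed in when it is done.

Besides the shell and the picture viewer there is one more tool, called by a JSON object that holds its "method" and its "body". play_rows: Moves the arm, as the interface text tells. Scaled input: -1 to 1 covers 30 mm each way for a shift and 0.15 rad each way for a turn. Its arguments: {"type":"object","properties":{"commands":{"type":"string"},"grip":{"type":"number"}},"required":["commands"]}

```bash
ls; mkdir -p pics; python3 - <<'E'
from station import r,cams
import cv2,numpy as np
for n in("top","side"):
    p,d=cams.capture(n); cv2.imwrite(f"pics/{n}0.png",p); np.save(f"pics/{n}0.npy",d)
    i=cams.camera_info(n); print(n,i["mtx"].tolist(),np.round(i["R"],3).tolist(),np.round(i["t"],3).tolist())
s=r.sense(); print(s["time_s"],s["tcp_pos"],np.round(s["ee_rot"],3).tolist())
E
```

```text
pics
top [[451.53949840062836, 0.0, 327.59893235115163], [0.0, 451.53949840062836, 201.35098696365364], [0.0, 0.0, 1.0]] [[-0.019, -1.0, 0.007], [-0.984, 0.018, -0.176], [0.176, -0.01, -0.984]] [-0.045, 0.517, 1.281]
side [[396.4942631012694, 0.0, 321.1745216722898], [0.0, 396.4942631012694, 204.32656273300077], [0.0, 0.0, 1.0]] [[-0.857, -0.516, 0.002], [-0.381, 0.63, -0.676], [0.347, -0.58, -0.736]] [0.404, 0.261, 1.129]
0.1 [ 0.28269125 -0.55680787  0.22157249] [[-0.892, -0.453, -0.001], [-0.453, 0.892, 0.002], [0.0, 0.002, -1.0]]
```

View pics/top0.png

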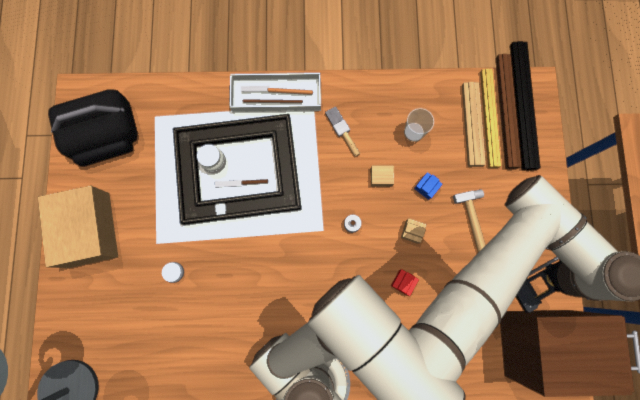

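View pics/side0.png

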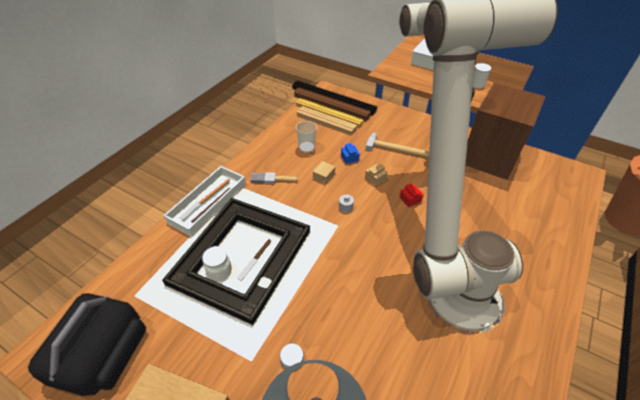

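The top view shows these candidates for the block:
- Ridged, beech-coloured at (414,231).
- Plain sanding block at (383,176), no ridge.
- Blue one at (428,186) and red one at (404,283), both excluded by colour.

So (414,231) fits. The weight is at (352,224) and the pale fill at (221,209) on the near rail.

```bash
cat > h.py <<'E'
import numpy as np,cv2
def ray(i,u,v,fish=False):
    K=np.asarray(i["mtx"]);x=(u-K[0,2])/K[0,0];y=(v-K[1,2])/K[1,1]
    if fish:
        q=np.hypot(x,y);s=np.sin(q)/q if q>1e-9 else 1.;c=np.array([x*s,y*s,np.cos(q)])
    else:c=np.array([x,y,1.])
    R=np.asarray(i["R"]);return -R.T@np.asarray(i["t"]),R.T@c
def onz(i,u,v,z,fish=False):
    o,d=ray(i,u,v,fish);return o+d*(z-o[2])/d[2]
def rect(mask,i,z,fish=False,mn=20):
    cs,_=cv2.findContours(mask.astype(np.uint8),cv2.RETR_EXTERNAL,cv2.CHAIN_APPROX_NONE)
    out=[]
    for c in cs:
        if cv2.contourArea(c)<mn: continue
        P=np.array([onz(i,u,v,z,fish)[:2] for u,v in c[:,0]],np.float32)
        (cx,cy),(w,h),a=cv2.minAreaRect(P*1000);out.append((c[:,0].mean(0).round(),round(cx),round(cy),round(w),round(h),round(a,1)))
    return out
E
python3 - <<'E'
from station import r,cams
from h import *
p=cv2.imread("pics/top0.png");d=np.load("pics/top0.npy");i=cams.camera_info("top")
for n,u,v,z in(("block",414,231,.054),("weight",352,224,.054),("fill",221,209,.02),("sand",383,176,.038),("blue",428,186,.05),("red",404,283,.05)):
    o,q=ray(i,u,v);print(n,onz(i,u,v,z).round(3),"depth pt",(o+q*d[v,u]).round(3))
# fill
g=p.astype(int);m=np.zeros(p.shape[:2],bool);m[200:220,210:232]=(g.min(2)>130)[200:220,210:232]
print("fill",rect(m,i,.02))
# dark frame outline (top 32mm)
m=np.zeros(p.shape[:2],bool);m[105:232,165:308]=(g.max(2)<75)[105:232,165:308];print("frame",rect(m,i,.03,mn=2000))
c=cv2.resize(p[150:300,330:480],None,fx=4,fy=4,interpolation=cv2.INTER_CUBIC);cv2.imwrite("pics/c1.png",c)
E
```

```text
block [ 0.423 -0.302  0.054] depth pt [ 0.423 -0.302  0.056]
weight [ 0.446 -0.124  0.054] depth pt [ 0.453 -0.127 -0.001]
fill [0.503 0.264 0.02 ] depth pt [0.503 0.263 0.023]
sand [ 0.591 -0.222  0.038] depth pt [ 0.589 -0.221  0.046]
blue [ 0.556 -0.352  0.05 ] depth pt [ 0.554 -0.35   0.059]
red [ 0.276 -0.267  0.05 ] depth pt [ 0.276 -0.266  0.054]
fill [(array([220., 209.]), 504, 266, 33, 30, 1.4)]
frame [(array([244., 165.]), 626, 220, 300, 356, 6.5)]
```

View pics/c1.png

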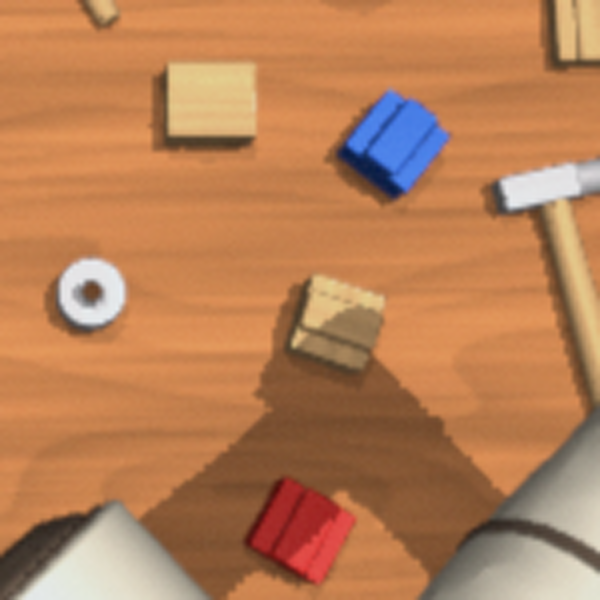

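The crop confirms it: the beech ridged block sits at crop (337,322), with its ridge running almost along world y at a yaw of about −16°. The weight candidate at crop (92,292) has a dark centre, so it needs a closer look. I'll move over the block and use the wrist camera.

{"method": "play_rows", "body": {"commands": "0.38 0.71 0.1 0 0 -0.42;0.38 0.71 0.1 0 0 -0.42;0.38 0.71 0.1 0 0 -0.42;0.38 0.71 0.1 0 0 -0.42;0.38 0.71 0.1 0 0 -0.42;0.38 0.71 0.1 0 0 -0.42;0.38 0.71 0.1 0 0 -0.42;0.38 0.71 0.1 0 0 -0.42;0.38 0.71 0.1 0 0 -0.42;0.38 0.71 0.1 0 0 -0.42;0.38 0.71 0.1 0 0 -0.42;0.38 0.71 0.1 0 0 -0.42;0 0 0 0 0 0;0 0 0 0 0 0", "grip": 87}}

```text
time_s: 1.5
tcp_pos: [0.4197, -0.3013, 0.2583]
ee_rot: [[-0.96, 0.281, -0.001], [0.281, 0.96, 0.0], [0.001, 0.0, -1.0]]
wrist_force: [0.3, -1.1, -0.3]
gripper_width: 0.997
gripper_force: 0.0
```

```bash
python3 - <<'E'
from station import r,cams
import cv2,numpy as np
i=cams.camera_info("wrist")
p,d=cams.capture("wrist"); cv2.imwrite("pics/w1.png",p); np.save("pics/w1.npy",d);np.savez("pics/w1i.npz",**i)
R=np.array(i["R"]);print(i["mtx"],R.round(3),"pos",(-R.T@i["t"]).round(3))
s=r.sense(); print(s["time_s"],s["tcp_pos"],np.round(s["ee_rot"],3).tolist(),s["joints"])
E
```

```text
[[309.70691629   0.         319.40242099]
 [  0.         309.70691629 201.75849101]
 [  0.           0.           1.        ]] [[ 0.281  0.96   0.001]
 [ 0.915 -0.268  0.302]
 [ 0.29  -0.084 -0.953]] pos [ 0.34  -0.277  0.421]
1.55 [ 0.41945486 -0.30172012  0.25822652] [[-0.96, 0.282, -0.001], [0.282, 0.96, 0.0], [0.001, 0.0, -1.0]] [-1.77149737e+01  1.00135105e+01 -1.11373921e+01 -3.89149927e-03
 -6.88926046e+01 -8.86383586e+01]
```

View pics/w1.png

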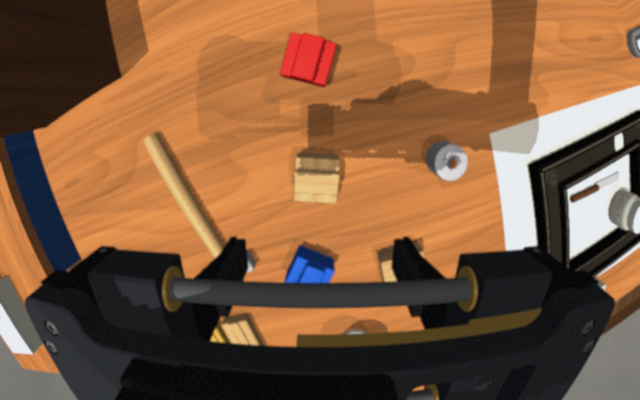

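The wrist view shows the block at (318,177). The ring-like object at (447,160) looks hollow, and another grey object shows at (635,40), which is top view (172,272). I'll compare the two as weight candidates.

```bash
python3 - <<'E'
from station import cams
from h import *
p=cv2.imread("pics/top0.png");s=cv2.imread("pics/side0.png");w=cv2.imread("pics/w1.png");d=np.load("pics/top0.npy");i=cams.camera_info("top")
f=lambda a,u,v,k=22:cv2.resize(a[v-k:v+k,u-k:u+k],(260,260),interpolation=cv2.INTER_CUBIC)
cv2.imwrite("pics/c2.png",np.vstack([np.hstack([f(p,172,272),f(s,291,355),f(w,617,40)]),np.hstack([f(p,352,224),f(s,346,204),f(w,447,160)])]))
for u0,v0 in((172,272),(352,224)):
    H=[]
    for v in range(v0-12,v0+13,2):
        row=[]
        for u in range(u0-12,u0+13,2):
            o,q=ray(i,u,v);row.append(int(round(1000*(o+q*d[v,u])[2])))
        H.append(row)
    print(np.array(H)); print(onz(i,u0,v0,.038))
# block in wrist picture: depth points above 45 mm and above 30mm
i=dict(np.load("pics/w1i.npz"));d=np.load("pics/w1.npy");P=[]
for v in range(140,215):
    for u in range(280,352):
        if d[v,u]>0:
            o,q=ray(i,u,v,True);P.append(o+q*d[v,u]/ (np.asarray(i["R"])@q)[2])
P=np.array(P)
for lo,hi in((.048,.06),(.034,.06)):
    Q=P[(P[:,2]>lo)&(P[:,2]<hi)];print(lo,len(Q),cv2.minAreaRect((Q[:,:2]*1000).astype(np.float32)),np.median(Q[:,2]),Q.mean(0))
E
```

```text
[[ 0  0  2  0  3  4 -1 -1  4 -2  0  2  2]
 [ 0  3 -1  8  8  2 18 14  3  1  2 -1  3]
 [ 1  5 -2 27 31 31 31 34 37 18  8 -2  5]
 [-1  3 31 26 30 34 25 30 30 33 17  6 -2]
 [ 2 -1 30 30 33 31 28 33 34 30 24 14 -1]
 [ 1 35 30 29 33 37 26 30 28 33 29 22  2]
 [ 1 27 30 32 30 34 29 29 26 31 29 18  4]
 [ 5 29 33 32 32 26 32 30 35 29 26 13  4]
 [-2 29 36 35 35 31 33 26 32 33 19 17  3]
 [-3  1 34 29 28 25 35 33 34 19 21  0  0]
 [-1  0  0 27 29 32 31 30 23 13 -5  1 -1]
 [-3 -1  6 -1  4 18 22 19  1 -2  2  3  2]
 [ 0  4  6  0  0  4 -1  4 -1  3  2  2  2]]
[0.31942899 0.39563011 0.038     ]
[[ 0  2  4 -7  2  0  3  3  3  4  3  0  4]
 [ 2  4  3 -1  0  4  4  2 -3  0  1  7 -3]
 [ 0 -1 -2  2 37 38 38 38 39  8  2  2 -1]
 [-2  6 -2 33 41 40 34 38 45 40  1  0  3]
 [ 0  3  4 43 36 40 43 40 36 40 35  0  2]
 [ 2 -2 35 33 40 42  1  3 43 38 44  3 -2]
 [ 1  1 37 37 44 51 -1 -2 39 41 38 -3  3]
 [-2  3 16 40 39 37 40 38 38 37 36 -2  0]
 [ 1  3  0 37 36 39 36 38 38 40  3  2  0]
 [-2  1 -3  1 32 38 42 44 39  3  2  1  0]
 [-5  2  3  4 -4  3 11  5  2 -2 -3  2  8]
 [ 4  1  2  3  5 -1 -1 -1  1  1  1  0  1]
 [-1 -1  1  1  2  2  1  2  0 -4  1  1 -3]]
[ 0.44851393 -0.12483283  0.038     ]
0.048 1027 ((427.22711181640625, -307.2641906738281), (55.941749572753906, 28.508939743041992), 70.49934387207031) 0.054673370412929856 [ 0.42622098 -0.30687895  0.05449178]
0.034 1974 ((426.578125, -306.9920959472656), (56.059879302978516, 58.55384826660156), 70.0151596069336) 0.05209315312048651 [ 0.42428587 -0.30611945  0.04790782]
```

View pics/c2.png

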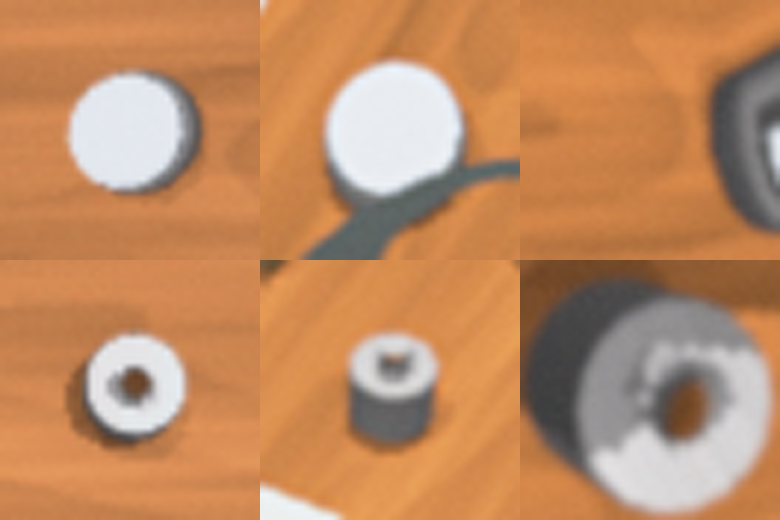

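The object at (352,224) is hollow, with bench height read through its centre and no knob, so it is a decoy. The object at (172,272) is 30 mm high and 60 mm wide, so it is the wax tin. The true weight must be hidden, possibly under the arm. The block measures 56 x 28.5 mm with its top at 54 mm, centred at (0.427, −0.307), yaw −20°. I'll look again now that the arm has moved.

```bash
python3 - <<'E'
from station import r,cams
from h import *
p,d=cams.capture("top"); q,_=cams.capture("side");cv2.imwrite("pics/top1.png",p);cv2.imwrite("pics/side1.png",q);np.save("pics/top1.npy",d)
i=dict(np.load("pics/w1i.npz"));X=onz(i,634,42,.05,True);print("grey thing",X)
for n in("top","side"):
    c=cams.camera_info(n);k=np.array(c["R"])@X+c["t"];k=np.array(c["mtx"])@k;print(n,k[:2]/k[2])
cv2.imwrite("pics/c3.png",np.vstack([cv2.resize(p[150:400,130:640],(800,296*800//604)),]))
E
```

```text
grey thing [0.3200363  0.32886153 0.05      ]
top [194.15815069 271.23683252]
side [305.78449904 326.53531894]
```

View pics/c3.png

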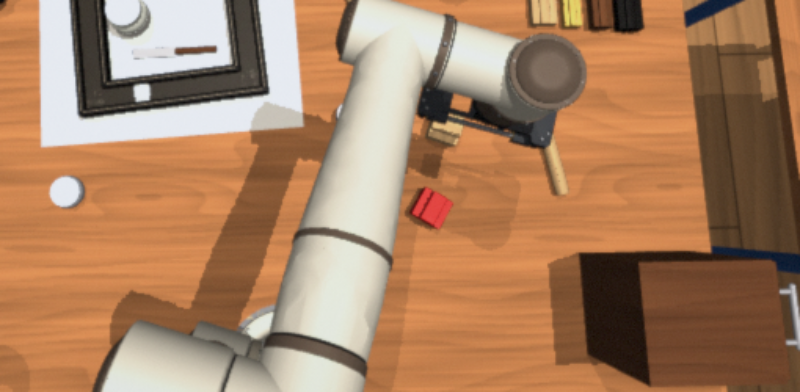

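The weight isn't in this view either, so I'll look for it once the arm has moved away. The block is located well enough to start. Plan:
1. Grip with the tool tilted 50° inward.
2. Rotate −90° about the block's y axis, which lays it on its side with the tool 40° outward.
3. Release, regrip at 50° inward, and rotate −90° again.

{"method": "play_rows", "body": {"commands": "0.105 -0.057 -0.533 0.249 0.684 -0.054;0.105 -0.057 -0.533 0.249 0.684 -0.054;0.105 -0.057 -0.533 0.249 0.684 -0.054;0.105 -0.057 -0.533 0.249 0.684 -0.054;0.105 -0.057 -0.533 0.249 0.684 -0.054;0.105 -0.057 -0.533 0.249 0.684 -0.054;0.105 -0.057 -0.533 0.249 0.684 -0.054;0.105 -0.057 -0.533 0.249 0.684 -0.054;0 0 0 0 0 0;0 0 0 0 0 0", "grip": 87}}

```text
time_s: 2.65
tcp_pos: [0.4443, -0.316, 0.1288]
ee_rot: [[-0.604, 0.358, -0.712], [0.214, 0.933, 0.288], [0.768, 0.021, -0.64]]
wrist_force: [-0.5, -0.2, 0.6]
gripper_width: 1.005
gripper_force: 0.0
```

{"method": "play_rows", "body": {"commands": "-0.172 0.078 -0.628 -0.13 0.05 0.12;-0.172 0.078 -0.628 0 0 0;-0.172 0.078 -0.628 0 0 0;-0.172 0.078 -0.628 0 0 0;-0.172 0.078 -0.628 0 0 0;-0.172 0.078 -0.628 0 0 0;0 0 0 0 0 0;0 0 0 0 0 0"}}

```text
time_s: 3.45
tcp_pos: [0.4149, -0.3022, 0.0204]
ee_rot: [[-0.608, 0.34, -0.718], [0.22, 0.94, 0.26], [0.763, 0.0, -0.646]]
wrist_force: [1.0, -0.2, 0.1]
gripper_width: 1.001
gripper_force: 0.0
```

{"method": "play_rows", "body": {"commands": "0 0 0 0 0 0;0 0 0 0 0 0;0 0 0 0 0 0;0 0 0 0 0 0;0 0 0 0 0 0;0 0 0 0 0 0", "grip": 40}}

```text
time_s: 4.05
tcp_pos: [0.414, -0.3014, 0.0177]
ee_rot: [[-0.604, 0.34, -0.721], [0.218, 0.94, 0.261], [0.767, 0.001, -0.642]]
wrist_force: [-0.1, -0.1, 0.8]
gripper_width: 0.641
gripper_force: 30.0
```

Gripped: the opening is 55.8 mm and the force 30 N. Next I'll lift, turn −90°, and shift to the gap around (0.445, −0.245), clear of the red and blue blocks.

{"method": "play_rows", "body": {"commands": "0 0 0.6 0 0 0;0 0 0.9 0 0 0;0 0 0.9 0 0 0;0.118 0.146 0 -0.298 -0.82 0;0.118 0.146 0 -0.298 -0.82 0;0.118 0.146 0 -0.298 -0.82 0;0.118 0.146 0 -0.298 -0.82 0;0.118 0.146 0 -0.298 -0.82 0;0.118 0.146 0 -0.298 -0.82 0;0.118 0.146 0 -0.298 -0.82 0;0.118 0.146 0 -0.298 -0.82 0;0.118 0.146 0 -0.298 -0.82 0;0.118 0.146 0 -0.298 -0.82 0;0.118 0.146 0 -0.298 -0.82 0;0.118 0.146 0 -0.298 -0.82 0;0 0 0 0 0 0;0 0 0 0 0 0"}}

```text
time_s: 5.75
tcp_pos: [0.4458, -0.2805, 0.1083]
ee_rot: [[-0.818, 0.312, 0.483], [0.296, 0.949, -0.112], [-0.493, 0.052, -0.869]]
wrist_force: [0.6, 0.7, -1.1]
gripper_width: 0.638
gripper_force: 30.0
```

{"method": "play_rows", "body": {"commands": "0 0 0 0 0 0;0 0 0 0 0 0"}}

```text
time_s: 5.95
tcp_pos: [0.4454, -0.2798, 0.1071]
ee_rot: [[-0.819, 0.311, 0.481], [0.296, 0.949, -0.11], [-0.491, 0.052, -0.87]]
wrist_force: [-0.2, 0.0, -0.9]
gripper_width: 0.642
gripper_force: 30.0
```

```bash
python3 - <<'E'
from station import r
import numpy as np
from scipy.spatial.transform import Rotation as T
s=r.sense();print(s["joints"],s["tcp_pos"],s["ee_rot"])
a=np.radians(-20);t=np.radians(40);h=np.array([np.cos(a),np.sin(a),0]);y=np.array([-np.sin(a),np.cos(a),0])
z=h*np.sin(t)-np.array([0,0,1])*np.cos(t);G=np.c_[np.cross(y,z),y,z]
print("rot units",T.from_matrix(G@np.asarray(s["ee_rot"]).T).as_rotvec()/.15,"shift",(np.array([.4565,-.249,.0144])-s["tcp_pos"])/.03)
E
```

```text
[-15.3308937   10.68142114 -40.60508747  -7.46642961  -9.22302867
 -86.55782724] [ 0.44537375 -0.27977171  0.10710578] [[-0.8194218   0.31129996  0.4812902 ]
 [ 0.29567287  0.94889441 -0.11034922]
 [-0.49104529  0.0518819  -0.86958772]]
rot units [-0.72723877 -1.04677863 -0.24495383] shift [ 0.37087515  1.02572365 -3.09019278]
```

Joint 5 is at its −9.1° limit, so a radial outward tilt won't work at this reach. I'll turn the tilt plane sideways instead (tool yaw +40°), which keeps the wrist away from that limit.

```bash
cat >> h.py <<'E'
from scipy.spatial.transform import Rotation as T
def tool(yaw,tilt):
    "tool y at yaw from world y; tilt + : tool z leans toward (cos yaw, sin yaw)"
    a,t=np.radians([yaw,tilt]);h=np.array([np.cos(a),np.sin(a),0]);y=np.array([-np.sin(a),np.cos(a),0])
    z=h*np.sin(t)-np.array([0,0,1])*np.cos(t);return np.c_[np.cross(y,z),y,z]
def go(s,G,yaw,tilt):
    "total shift and turn (units) to bring the grasp point to G"
    M=tool(yaw,tilt);tcp=np.asarray(G)+.019*M[:,2]
    R=np.asarray(s["ee_rot"]);print("tcp goal",tcp.round(4),"shift",((tcp-s["tcp_pos"])/.03).round(3),"turn",(T.from_matrix(M@R.T).as_rotvec()/.15).round(3),"grasp now",(np.asarray(s["tcp_pos"])-.019*R[:,2]).round(4))
E
python3 -c "
from station import r
from h import *
go(r.sense(),[.435,-.27,.105],40,40)"
```

```text
tcp goal [ 0.4444 -0.2621  0.0904] shift [-0.034  0.587 -0.555] turn [-0.111 -1.326  6.714] grasp now [ 0.4362 -0.2777  0.1236]
```

{"method": "play_rows", "body": {"commands": "0 0.073 -0.07 -0.014 -0.166 0.839;0 0.073 -0.07 -0.014 -0.166 0.839;0 0.073 -0.07 -0.014 -0.166 0.839;0 0.073 -0.07 -0.014 -0.166 0.839;0 0.073 -0.07 -0.014 -0.166 0.839;0 0.073 -0.07 -0.014 -0.166 0.839;0 0.073 -0.07 -0.014 -0.166 0.839;0 0.073 -0.07 -0.014 -0.166 0.839;0 0 0 0 0 0;0 0 0 0 0 0"}}

```text
time_s: 6.95
tcp_pos: [0.4335, -0.2739, 0.0883]
ee_rot: [[-0.738, -0.423, 0.525], [-0.33, 0.906, 0.266], [-0.588, 0.023, -0.808]]
wrist_force: [-0.1, 0.8, -2.2]
gripper_width: 0.64
gripper_force: 30.0
```

```bash
python3 -c "
from station import r
from h import *
s=r.sense();print(s['time_s'],s['joints'].round(1))
go(s,[.435,-.27,.030],40,40)"
```

```text
6.95 [-38.9  18.9 -20.2 -48.5 -45.7   6.8]
tcp goal [ 0.4444 -0.2621  0.0154] shift [ 0.363  0.392 -2.43 ] turn [ 0.118 -0.471  1.737] grasp now [ 0.4235 -0.279   0.1037]
```

{"method": "play_rows", "body": {"commands": "0.09 0.1 -0.2 0.03 -0.118 0.434;0.09 0.1 -0.2 0.03 -0.118 0.434;0.09 0.1 -0.2 0.03 -0.118 0.434;0.09 0.1 -0.2 0.03 -0.118 0.434;0 0 -0.35 0 0 0;0 0 -0.35 0 0 0;0 0 -0.3 0 0 0;0 0 -0.2 0 0 0;0 0 0 0 0 0;0 0 0 0 0 0"}}

```text
time_s: 7.95
tcp_pos: [0.4446, -0.2619, 0.029]
ee_rot: [[-0.584, -0.645, 0.493], [-0.494, 0.765, 0.414], [-0.644, -0.002, -0.765]]
wrist_force: [-0.6, 0.2, -1.3]
gripper_width: 0.638
gripper_force: 30.0
```

```bash
python3 -c "
from station import r
from h import *
s=r.sense();print(s['time_s'],s['joints'].round(1))
go(s,[.435,-.27,.030],40,40)"
```

```text
7.95 [-41.7  29.  -16.5 -53.6 -52.4  29.1]
tcp goal [ 0.4444 -0.2621  0.0154] shift [-0.01  -0.009 -0.453] turn [ 0.001  0.017 -0.016] grasp now [ 0.4353 -0.2697  0.0436]
```

{"method": "play_rows", "body": {"commands": "0 0 -0.12 0 0 0;0 0 -0.12 0 0 0;0 0 -0.12 0 0 0;0 0 -0.05 0 0 0;0 0 0 0 0 0;0 0 0 0 0 0"}}

```text
time_s: 8.55
tcp_pos: [0.4447, -0.2618, 0.0167]
ee_rot: [[-0.584, -0.645, 0.493], [-0.494, 0.764, 0.414], [-0.644, -0.002, -0.765]]
wrist_force: [-0.2, -0.2, -0.5]
gripper_width: 0.642
gripper_force: 30.0
```

{"method": "play_rows", "body": {"commands": "0 0 -0.06 0 0 0;0 0 -0.06 0 0 0;0 0 0 0 0 0;0 0 0 0 0 0"}}

```text
time_s: 8.95
tcp_pos: [0.445, -0.2619, 0.0148]
ee_rot: [[-0.582, -0.646, 0.494], [-0.494, 0.763, 0.416], [-0.646, -0.003, -0.763]]
wrist_force: [-2.4, -0.7, 8.5]
gripper_width: 0.638
gripper_force: 30.0
```

Bench contact at 8.5 N. Releasing and backing out.

{"method": "play_rows", "body": {"commands": "0 0 0 0 0 0;0 0 0 0 0 0;0 0 0 0 0 0;0 0 0 0 0 0;0 0 0 0 0 0;0 0 0 0 0 0", "grip": 87}}

```text
time_s: 9.55
tcp_pos: [0.4447, -0.2617, 0.013]
ee_rot: [[-0.584, -0.645, 0.493], [-0.494, 0.764, 0.415], [-0.644, -0.002, -0.765]]
wrist_force: [-0.4, 0.4, -0.1]
gripper_width: 0.989
gripper_force: 0.0
```

{"method": "play_rows", "body": {"commands": "-0.3 -0.25 0.46 0 0 0;-0.3 -0.25 0.46 0 0 0;-0.3 -0.25 0.46 0 0 0;-0.3 -0.25 0.46 0 0 0;0 0 0.9 0 0 0;0 0 0.9 0 0 0;0 0 0.5 0 0 0;0 0 0 0 0 0"}}

```text
time_s: 10.35
tcp_pos: [0.4091, -0.293, 0.1403]
ee_rot: [[-0.581, -0.645, 0.497], [-0.497, 0.764, 0.411], [-0.644, -0.008, -0.765]]
wrist_force: [0.2, -0.9, -0.0]
gripper_width: 0.996
gripper_force: 0.0
```

```bash
python3 - <<'E'
from station import r,cams
from h import *
i=cams.camera_info("wrist");p,d=cams.capture("wrist");cv2.imwrite("pics/w2.png",p)
R=np.asarray(i["R"]);P=[]
for v in range(0,400,1):
    for u in range(0,640,1):
        if d[v,u]>0:
            o,q=ray(i,u,v,True);P.append(o+q*d[v,u]/(R@q)[2])
P=np.array(P);Q=P[(abs(P[:,0]-.435)<.06)&(abs(P[:,1]+.27)<.06)&(P[:,2]>.015)&(P[:,2]<.075)]
print(len(Q),np.histogram(Q[:,2],bins=np.arange(.015,.08,.005)))
t=Q[Q[:,2]>.05];print(cv2.minAreaRect((t[:,:2]*1000).astype(np.float32)),t.mean(0),np.median(t[:,2]))
s=r.sense();print(s["time_s"],s["joints"].round(1));go(s,[.435,-.27,.11],40,-50)
p,d=cams.capture("top");cv2.imwrite("pics/top2.png",p);np.save("pics/top2.npy",d)
p,d=cams.capture("side");cv2.imwrite("pics/side2.png",p)
E
```

```text
4985 (array([ 139,  257,  303,  285,  310, 1062,  325,  334, 1960,   10,    0,
          0]), array([0.015, 0.02 , 0.025, 0.03 , 0.035, 0.04 , 0.045, 0.05 , 0.055,
       0.06 , 0.065, 0.07 , 0.075]))
((443.0517883300781, -262.984619140625), (41.51820755004883, 56.72117614746094), 39.567108154296875) [ 0.43831894 -0.26683253  0.05767961] 0.058623488215755803
10.4 [-45.4  18.9 -13.3 -46.1 -63.1  19.4]
tcp goal [ 0.4239 -0.2794  0.0978] shift [ 0.506  0.428 -1.36 ] turn [-6.732  8.042 -0.036] grasp now [ 0.3993 -0.3     0.1531]
```

View pics/side2.png

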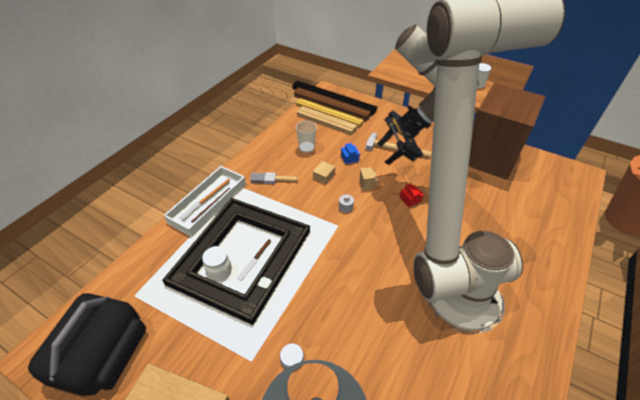

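Side view: the beech block now lies on its side at (368,178). Depth agrees, with its top at 58 mm, base 41 x 57 mm and yaw 39.6°. The weight still isn't obvious, so I'll list all raised blobs from the top depth maps.

```bash
python3 - <<'E'
from station import cams
from h import *
i=cams.camera_info("top");K=np.asarray(i["mtx"]);R=np.asarray(i["R"]);t=np.asarray(i["t"])
v,u=np.mgrid[0:400,0:640]
for k in(0,1,2):
    d=np.load(f"pics/top{k}.npy");p=cv2.imread(f"pics/top{k}.png")
    C=np.stack([(u-K[0,2])/K[0,0]*d,(v-K[1,2])/K[1,1]*d,d],-1)-t;W=C@R
    H=cv2.medianBlur(W[...,2].astype(np.float32),3)
    m=((H>.02)&(H<.13)).astype(np.uint8)
    n,l,st,c=cv2.connectedComponentsWithStats(m)
    print(k)
    for j in range(1,n):
        if st[j,4]>60:
            s=l==j;print(c[j].round().astype(int),st[j,2:5],"h90 %.3f"%np.percentile(H[s],90),W[s].mean(0).round(3)[:2],p[s].mean(0).astype(int))
E
```

```text
0
[518 108] [  42  129 3634] h90 0.032 [ 0.802 -0.65 ] [29 40 58]
[491 118] [ 18  98 752] h90 0.024 [ 0.774 -0.565] [ 95 190 215]
[273  91] [ 92  37 865] h90 0.040 [0.866 0.106] [141 144 144]
[474 124] [  23   84 1242] h90 0.026 [ 0.756 -0.51 ] [120 174 213]
[289  90] [ 45   7 161] h90 0.025 [0.87  0.058] [ 88 131 191]
[ 94 128] [  89   77 4774] h90 0.112 [0.732 0.615] [28 28 30]
[419 123] [ 30  33 573] h90 0.095 [ 0.74  -0.328] [116 134 154]
[233 168] [ 128  111 7285] h90 0.034 [0.625 0.227] [63 68 72]
[342 127] [14 16 89] h90 0.022 [ 0.753 -0.103] [214 212 214]
[382 175] [ 23  21 463] h90 0.040 [ 0.593 -0.218] [121 175 209]
[429 185] [ 26  26 405] h90 0.055 [ 0.559 -0.354] [199 109  66]
[ 76 227] [  78   82 5179] h90 0.112 [0.446 0.644] [ 97 147 187]
[472 213] [ 32  63 565] h90 0.027 [ 0.476 -0.483] [152 182 205]
[352 223] [ 17  17 220] h90 0.040 [ 0.45  -0.125] [201 201 202]
[414 231] [ 24  24 414] h90 0.054 [ 0.424 -0.301] [ 95 137 168]
[171 272] [ 20  20 315] h90 0.032 [0.32 0.4 ] [225 219 216]
[405 282] [ 27  26 428] h90 0.055 [ 0.278 -0.268] [ 44  48 171]
[513 346] [  25   77 
[... 1743 characters left out ...]
 71 74]
[382 175] [ 23  21 459] h90 0.040 [ 0.592 -0.217] [125 181 214]
[429 185] [ 26  26 406] h90 0.055 [ 0.558 -0.353] [203 112  68]
[ 76 227] [  78   82 5171] h90 0.112 [0.446 0.644] [100 151 191]
[469 201] [ 31  39 362] h90 0.027 [ 0.511 -0.474] [173 191 206]
[352 223] [ 17  17 220] h90 0.039 [ 0.45  -0.125] [205 204 206]
[400 227] [ 25  26 386] h90 0.059 [ 0.436 -0.263] [117 171 203]
[172 272] [ 20  20 320] h90 0.032 [0.32 0.4 ] [228 222 220]
[405 282] [ 26  26 420] h90 0.055 [ 0.278 -0.267] [ 38  41 154]
[555 312] [ 63   4 159] h90 0.119 [ 0.191 -0.665] [18 29 47]
[513 351] [ 24  71 992] h90 0.120 [ 0.091 -0.546] [15 23 37]
[ 66 383] [  58   39 1469] h90 0.026 [0.023 0.676] [84 83 80]
```

```bash
python3 - <<'E'
from station import cams
from h import *
t=cv2.imread("pics/top2.png");s=cv2.imread("pics/side2.png");w=cv2.imread("pics/w2.png")
f=lambda a,u,v,k=22:cv2.resize(a[v-k:v+k,u-k:u+k],(200,200),interpolation=cv2.INTER_CUBIC)
W=cv2.resize(w,(480,300))
row=np.hstack([f(t,419,123,26),f(s,307,137,26),f(s,483,73,22),f(s,346,204,16)])
T=cv2.resize(t[230:400,230:480],(320,218));L=np.zeros((300,320,3),np.uint8);L[:218]=T
cv2.imwrite("pics/c4.png",np.vstack([row,np.hstack([W,L])]))
E
```

```text
(no output)
```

View pics/c4.png

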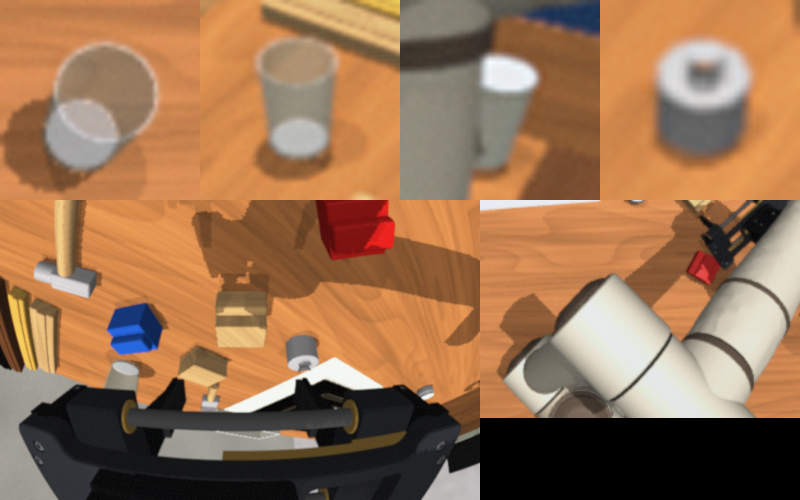

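The beaker is empty, and the white cup is on another table. The object at side (346,204) is the only thing of the weight's size. Its "hole" may really be a knob with a dark side and brown top, so I'll check it in the other depth maps.

```bash
python3 - <<'E'
from station import cams
from h import *
np.set_printoptions(linewidth=200)
i=dict(np.load("pics/w1i.npz"));d=np.load("pics/w1.npy");R=np.asarray(i["R"])
for v in range(138,184,2):
    row=[]
    for u in range(424,472,2):
        o,q=ray(i,u,v,True);row.append(int(1000*(o+q*d[v,u]/(R@q)[2])[2]) if d[v,u]>0 else -99)
    print(v,*row)
i=cams.camera_info("side");d=np.load("pics/side0.npy");print("side")
for v in range(192,218):
    row=[]
    for u in range(336,357):
        o,q=ray(i,u,v);row.append(int(1000*(o+q*d[v,u])[2]) if d[v,u]>0 else -99)
    print(v,*row)
E
```

```text
138 0 0 0 0 1 0 0 0 0 1 0 1 2 1 1 0 1 0 0 0 1 2 0 0
140 0 1 1 0 0 0 1 0 1 0 0 1 1 1 0 2 2 0 0 0 2 1 0 1
142 0 2 0 1 1 1 2 5 11 14 17 20 20 0 0 1 0 0 0 0 0 0 0 2
144 1 2 0 1 2 4 11 17 22 26 30 34 33 33 36 1 1 0 1 0 0 0 2 1
146 0 0 1 3 5 12 20 25 30 36 36 38 39 39 37 38 39 40 1 0 2 0 1 0
148 0 2 2 8 14 18 25 31 33 36 38 38 38 39 38 38 38 39 39 2 0 0 0 2
150 2 2 7 10 16 23 29 34 39 39 37 39 38 38 39 39 39 38 38 38 0 1 0 2
152 0 3 6 13 19 26 33 37 39 40 38 39 40 38 40 39 38 38 39 39 39 0 0 -99
154 2 4 8 -99 23 31 39 39 38 40 38 39 38 38 39 39 38 39 39 38 39 1 1 0
156 0 1 10 20 26 34 39 38 38 39 38 39 38 37 39 40 40 39 38 38 37 38 1 0
158 0 2 11 19 28 35 38 37 39 38 39 38 40 42 53 0 38 38 39 39 38 40 0 0
160 1 2 13 22 29 35 39 38 39 39 39 40 41 51 1 1 2 39 37 38 38 40 1 0
162 0 2 12 22 31 38 38 38 39 39 40 38 41 1 1 1 1 39 37 37 39 37 1 0
164 0 1 11 19 29 37 39 38 38 40 38 41 48 3 0 2 0 39 39 39 39 38 0 0
166 0 1 7 18 29 38 39 38 39 38 39 39 40 0 2 1 38 38 39 37 37 0 2 2
168 0 0 2 15 27 37 38 39 39 38 38 39 38 39 39 38 39 37 39 38 40 38 1 0
170 1 1 0 9 20 34 38 39 39 38 39 37 38 39 38 36 
[... 1209 characters left out ...]
0 35 37 32 32 35 30 20 -3 -2 0
206 1 -2 1 9 17 23 27 28 33 34 29 32 33 31 26 25 24 11 -1 -1 -2
207 2 1 -3 2 9 16 19 21 26 25 26 29 27 25 24 18 15 8 -3 2 -5
208 -1 -4 0 0 10 14 13 14 24 22 19 22 17 21 17 15 10 5 -3 -2 0
209 -3 1 1 1 7 8 11 15 14 13 13 16 16 15 13 11 9 0 0 0 0
210 1 -3 -2 -1 -2 4 4 6 9 10 10 10 13 7 5 6 -3 0 0 0 0
211 0 -2 1 -1 2 -3 1 1 2 5 5 6 6 4 5 0 -1 0 0 -1 -2
212 -2 -2 1 0 0 1 0 1 2 0 4 2 0 -3 0 -2 -1 -1 -3 0 -1
213 -1 -2 1 0 -3 0 -2 1 2 0 0 0 0 1 0 0 0 0 3 0 0
214 3 0 -2 -2 -2 0 -2 -1 -5 0 -1 -2 -2 -99 0 0 2 0 1 0 2
215 0 1 -3 -4 1 0 -3 1 -1 3 0 -99 2 0 -3 -3 0 0 0 -1 0
216 0 0 0 -1 1 2 0 2 1 -2 1 0 0 0 2 -2 0 1 0 2 0
217 -2 0 0 0 0 3 -1 0 -2 0 0 0 -3 1 0 -2 -1 -2 1 0 0
```

In both views the sides of the centre piece read 42–53 mm, above the 38 mm disc. So it is a knob whose top cap just doesn't show up, and this is the steel weight, at about (0.448, −0.125). Next I'll swing the tool over to regrip the block from the opposite side.

{"method": "play_rows", "body": {"commands": "0.065 0.059 -0.052 -0.481 0.574 0;0.065 0.059 -0.052 -0.481 0.574 0;0.065 0.059 -0.052 -0.481 0.574 0;0.065 0.059 -0.052 -0.481 0.574 0;0.065 0.059 -0.052 -0.481 0.574 0;0.065 0.059 -0.052 -0.481 0.574 0;0.065 0.059 -0.052 -0.481 0.574 0;0.065 0.059 -0.052 -0.481 0.574 0;0.065 0.059 -0.052 -0.481 0.574 0;0.065 0.059 -0.052 -0.481 0.574 0;0.065 0.059 -0.052 -0.481 0.574 0;0.065 0.059 -0.052 -0.481 0.574 0;0.065 0.059 -0.052 -0.481 0.574 0;0.065 0.059 -0.052 -0.481 0.574 0;0 0 0 0 0 0;0 0 0 0 0 0"}}

```text
time_s: 12.1
tcp_pos: [0.4354, -0.2668, 0.1139]
ee_rot: [[-0.488, -0.644, -0.59], [-0.417, 0.765, -0.491], [0.767, 0.006, -0.641]]
wrist_force: [0.8, 0.5, 1.3]
gripper_width: 0.999
gripper_force: 0.0
```

```bash
python3 -c "
from station import r
from h import *
s=r.sense();print(s['time_s'],s['joints'].round(1))
go(s,[.4477,-.259,.029],40,-50)"
```

```text
12.1 [  2.2  34.6 -23.   28.6 -77.5 -70. ]
tcp goal [ 0.4366 -0.2684  0.0168] shift [ 0.039 -0.053 -3.236] turn [-0.025 -0.036 -0.009] grasp now [ 0.4466 -0.2574  0.126 ]
```

{"method": "play_rows", "body": {"commands": "0.03 -0.01 -0.3 0.35 -0.48 0;0.03 -0.01 -0.6 0 0 0;0 0 -0.6 0 0 0;0 0 -0.6 0 0 0;0 0 -0.6 0 0 0;0 0 -0.35 0 0 0;0 0 -0.15 0 0 0;0 0 0 0 0 0;0 0 0 0 0 0"}}

```text
time_s: 13.0
tcp_pos: [0.4381, -0.2677, 0.0202]
ee_rot: [[-0.544, -0.644, -0.538], [-0.454, 0.765, -0.456], [0.705, -0.004, -0.709]]
wrist_force: [0.4, -0.2, 0.2]
gripper_width: 1.001
gripper_force: 0.0
```

{"method": "play_rows", "body": {"commands": "0 0 0 0 0 0;0 0 0 0 0 0;0 0 0 0 0 0;0 0 0 0 0 0;0 0 0 0 0 0;0 0 0 0 0 0", "grip": 40}}

```text
time_s: 13.6
tcp_pos: [0.4378, -0.2676, 0.0196]
ee_rot: [[-0.543, -0.644, -0.539], [-0.454, 0.765, -0.456], [0.706, -0.003, -0.708]]
wrist_force: [0.4, 1.0, 0.4]
gripper_width: 0.641
gripper_force: 30.0
```

```bash
python3 -c "
from station import r
from h import *
s=r.sense();print(s['time_s'],s['joints'].round(1))
go(s,[.4477,-.259,.14],40,45)"
```

```text
13.6 [  1.   39.9 -27.   29.7 -64.  -74.3]
tcp goal [ 0.458  -0.2504  0.1266] shift [0.672 0.574 3.566] turn [ 6.74  -7.999  0.009] grasp now [ 0.4481 -0.2589  0.033 ]
```

Regripped at 30 N. The outward tilt limit also applies at the frame, so I'll finish the flip here, stand the block ridge-down on the bench, and regrip it vertically for a clean placement.

{"method": "play_rows", "body": {"commands": "0 0 0.6 0 0 0;0 0 0.9 0 0 0;0 0 0.9 0 0 0;0.048 0.041 0 0.481 -0.571 0;0.048 0.041 0 0.481 -0.571 0;0.048 0.041 0 0.481 -0.571 0;0.048 0.041 0 0.481 -0.571 0;0.048 0.041 0 0.481 -0.571 0;0.048 0.041 0 0.481 -0.571 0;0.048 0.041 0 0.481 -0.571 0;0.048 0.041 0 0.481 -0.571 0;0.048 0.041 0 0.481 -0.571 0;0.048 0.041 0 0.481 -0.571 0;0.048 0.041 0 0.481 -0.571 0;0.048 0.041 0 0.481 -0.571 0;0.048 0.041 0 0.481 -0.571 0;0.048 0.041 0 0.481 -0.571 0;0 0 0 0 0 0;0 0 0 0 0 0"}}

```text
time_s: 15.5
tcp_pos: [0.4572, -0.251, 0.0908]
ee_rot: [[-0.546, -0.641, 0.54], [-0.453, 0.768, 0.453], [-0.705, 0.002, -0.71]]
wrist_force: [1.0, 0.4, -1.3]
gripper_width: 0.64
gripper_force: 30.0
```

```bash
python3 -c "
from station import r
from h import *
s=r.sense();print(s['time_s'],s['joints'].round(1))
go(s,[.4477,-.259,.041],40,45)"
```

```text
15.5 [-42.3  24.3 -14.7 -54.8 -58.7  25.5]
tcp goal [ 0.458  -0.2504  0.0276] shift [ 0.026  0.022 -2.107] turn [ 0.003 -0.028  0.017] grasp now [ 0.447  -0.2596  0.1043]
```

{"method": "play_rows", "body": {"commands": "0 0 -0.5 0 0 0;0 0 -0.5 0 0 0;0 0 -0.5 0 0 0;0 0 -0.3 0 0 0;0 0 -0.1 0 0 0;0 0 -0.05 0 0 0;0 0 -0.05 0 0 0;0 0 0 0 0 0;0 0 0 0 0 0"}}

```text
time_s: 16.4
tcp_pos: [0.4581, -0.2506, 0.032]
ee_rot: [[-0.543, -0.642, 0.542], [-0.455, 0.767, 0.453], [-0.706, -0.0, -0.708]]
wrist_force: [-0.4, -0.4, -0.8]
gripper_width: 0.645
gripper_force: 30.0
```

{"method": "play_rows", "body": {"commands": "0 0 -0.06 0 0 0;0 0 -0.06 0 0 0;0 0 0 0 0 0;0 0 0 0 0 0"}}

```text
time_s: 16.8
tcp_pos: [0.4579, -0.2504, 0.0278]
ee_rot: [[-0.543, -0.642, 0.541], [-0.454, 0.767, 0.454], [-0.706, 0.001, -0.708]]
wrist_force: [-0.1, 0.8, -1.1]
gripper_width: 0.643
gripper_force: 30.0
```

{"method": "play_rows", "body": {"commands": "0 0 -0.05 0 0 0;0 0 -0.05 0 0 0;0 0 0 0 0 0"}}

```text
time_s: 17.1
tcp_pos: [0.4583, -0.2503, 0.0274]
ee_rot: [[-0.54, -0.644, 0.542], [-0.454, 0.765, 0.456], [-0.709, -0.0, -0.705]]
wrist_force: [-4.2, -1.9, 13.9]
gripper_width: 0.639
gripper_force: 30.0
```

{"method": "play_rows", "body": {"commands": "0 0 0.03 0 0 0;0 0 0 0 0 0;0 0 0 0 0 0;0 0 0 0 0 0;0 0 0 0 0 0;0 0 0 0 0 0", "grip": 87}}

```text
time_s: 17.7
tcp_pos: [0.4579, -0.2503, 0.0256]
ee_rot: [[-0.543, -0.642, 0.541], [-0.454, 0.767, 0.454], [-0.706, 0.001, -0.708]]
wrist_force: [-1.5, -0.6, 0.0]
gripper_width: 0.989
gripper_force: 0.0
```

{"method": "play_rows", "body": {"commands": "-0.2 -0.17 0.25 0 0 0;-0.35 -0.3 0.45 0 0 0;-0.35 -0.3 0.45 0 0 0;-0.35 -0.3 0.45 0 0 0;-0.35 -0.3 0.45 0 0 0;0 0 0.9 0 0 0;0 0 0.9 0 0 0;0 0 0 0 0 0"}}

```text
time_s: 18.5
tcp_pos: [0.4102, -0.2942, 0.1463]
ee_rot: [[-0.539, -0.642, 0.546], [-0.46, 0.767, 0.448], [-0.706, -0.009, -0.709]]
wrist_force: [0.3, -0.3, 0.8]
gripper_width: 1.003
gripper_force: 0.0
```

```bash
cat >> h.py <<'E'
def cloud(i,d,fish=True):
    v,u=np.mgrid[0:400,0:640];K=np.asarray(i["mtx"]);x=(u-K[0,2])/K[0,0];y=(v-K[1,2])/K[1,1];R=np.asarray(i["R"])
    if fish:
        q=np.hypot(x,y)+1e-9;k=np.tan(np.minimum(q,1.4))/q;x=x*k;y=y*k
    return np.where(d[...,None]>0,(np.stack([x*d,y*d,d],-1)-np.asarray(i["t"]))@R,np.nan)
E
python3 - <<'E'
from station import r,cams
from h import *
i=cams.camera_info("wrist");p,d=cams.capture("wrist");P=cloud(i,d).reshape(-1,3)
Q=P[(np.hypot(P[:,0]-.4477,P[:,1]+.259)<.06)&(P[:,2]>.02)&(P[:,2]<.08)]
t=Q[Q[:,2]>.046];print(len(t),cv2.minAreaRect((t[:,:2]*1000).astype(np.float32)),np.percentile(t[:,2],[5,50,95]))
t=P[(np.hypot(P[:,0]-.448,P[:,1]+.125)<.05)&(abs(P[:,2]-.038)<.003)];print("weight",len(t),cv2.minEnclosingCircle((t[:,:2]*1000).astype(np.float32)))
s=r.sense();print(s["time_s"],s["joints"].round(1));go(s,[.4477,-.259,.16],40,0)
E
```

```text
2814 ((450.2899475097656, -256.40936279296875), (58.863731384277344, 56.5186653137207), 39.68324279785156) [0.04825944 0.05469426 0.05561277]
weight 616 ((452.0935974121094, -128.2130889892578), 25.27971649169922)
18.55 [-48.7  20.1 -12.3 -50.3 -66.6  23.6]
tcp goal [ 0.4477 -0.259   0.141 ] shift [ 1.264  1.139 -0.115] turn [-3.327e+00  4.030e+00 -4.000e-03] grasp now [ 0.3994 -0.3017  0.1579]
```

{"method": "play_rows", "body": {"commands": "0.167 0.158 -0.068 -0.416 0.504 0;0.167 0.158 -0.068 -0.416 0.504 0;0.167 0.158 -0.068 -0.416 0.504 0;0.167 0.158 -0.068 -0.416 0.504 0;0.167 0.158 -0.068 -0.416 0.504 0;0.167 0.158 -0.068 -0.416 0.504 0;0.167 0.158 -0.068 -0.416 0.504 0;0.167 0.158 -0.068 -0.416 0.504 0;0 0 0 0 0 0;0 0 0 0 0 0"}}

```text
time_s: 19.55
tcp_pos: [0.4493, -0.2532, 0.1243]
ee_rot: [[-0.768, -0.64, -0.005], [-0.64, 0.768, 0.006], [0.0, 0.008, -1.0]]
wrist_force: [-0.5, -0.3, -0.0]
gripper_width: 1.003
gripper_force: 0.0
```

```bash
python3 -c "
from station import r
from h import *
s=r.sense();print(s['time_s'],s['joints'].round(1))
go(s,[.4503,-.2564,.041],39.7,0)"
```

```text
19.55 [-11.5  17.3 -22.2  -0.3 -50.8 -38.4]
tcp goal [ 0.4503 -0.2564  0.022 ] shift [ 0.033 -0.108 -3.411] turn [-0.038 -0.033 -0.015] grasp now [ 0.4494 -0.2533  0.1433]
```

{"method": "play_rows", "body": {"commands": "0.033 -0.108 -0.5 -0.04 -0.03 -0.02;0 0 -0.6 0 0 0;0 0 -0.6 0 0 0;0 0 -0.6 0 0 0;0 0 -0.6 0 0 0;0 0 -0.35 0 0 0;0 0 -0.15 0 0 0;0 0 0 0 0 0;0 0 0 0 0 0"}}

```text
time_s: 20.45
tcp_pos: [0.4514, -0.2572, 0.0237]
ee_rot: [[-0.77, -0.637, 0.002], [-0.637, 0.77, -0.002], [-0.001, -0.003, -1.0]]
wrist_force: [0.5, 0.4, 0.6]
gripper_width: 1.0
gripper_force: 0.0
```

{"method": "play_rows", "body": {"commands": "0 0 0 0 0 0;0 0 0 0 0 0;0 0 0 0 0 0;0 0 0 0 0 0;0 0 0 0 0 0;0 0 0 0 0 0", "grip": 40}}

```text
time_s: 21.05
tcp_pos: [0.4511, -0.2567, 0.0231]
ee_rot: [[-0.77, -0.638, 0.001], [-0.638, 0.77, -0.002], [0.0, -0.002, -1.0]]
wrist_force: [-0.3, 0.5, 1.8]
gripper_width: 0.639
gripper_force: 30.0
```

```bash
python3 -c "
from station import r
from h import *
s=r.sense();print(s['time_s'],s['joints'].round(1))
go(s,[.47,.21,.16],6.5,0)"
```

```text
21.05 [-11.7  25.6 -28.2   0.1 -36.1 -38.8]
tcp goal [0.47  0.21  0.141] shift [ 0.632 15.558  3.93 ] turn [ 1.200e-02  3.000e-03 -3.855e+00] grasp now [ 0.451  -0.2567  0.0421]
```

Gripped vertically. Carrying it towards the frame and stopping short so the wrist camera can see the fill.

{"method": "play_rows", "body": {"commands": "0 0 0.7 0 0 0;0 0 0.95 0 0 0;0 0 0.95 0 0 0;0.037 0.915 0.18 0 0 -0.227;0.037 0.915 0.18 0 0 -0.227;0.037 0.915 0.18 0 0 -0.227;0.037 0.915 0.18 0 0 -0.227;0.037 0.915 0.18 0 0 -0.227;0.037 0.915 0.18 0 0 -0.227;0.037 0.915 0.18 0 0 -0.227;0.037 0.915 0.18 0 0 -0.227;0.037 0.915 0.18 0 0 -0.227;0.037 0.915 0.18 0 0 -0.227;0.037 0.915 0.18 0 0 -0.227;0.037 0.915 0.18 0 0 -0.227;0.037 0.915 0.18 0 0 -0.227;0.037 0.915 0.18 0 0 -0.227;0.037 0.915 0.18 0 0 -0.227;0.037 0.915 0.18 0 0 -0.227;0.037 0.915 0.18 0 0 -0.227"}}

```text
time_s: 23.05
tcp_pos: [0.4694, 0.2108, 0.1926]
ee_rot: [[-0.994, -0.111, -0.001], [-0.111, 0.994, -0.002], [0.001, -0.002, -1.0]]
wrist_force: [-0.1, 0.1, -0.7]
gripper_width: 0.639
gripper_force: 30.0
```

{"method": "play_rows", "body": {"commands": "0 0 0 0 0 0;0 0 0 0 0 0"}}

```text
time_s: 23.25
tcp_pos: [0.4693, 0.21, 0.1922]
ee_rot: [[-0.994, -0.114, -0.001], [-0.114, 0.994, -0.003], [0.002, -0.002, -1.0]]
wrist_force: [-0.3, -0.5, -0.7]
gripper_width: 0.64
gripper_force: 30.0
```

```bash
python3 - <<'E'
from station import r,cams
from h import *
s=r.sense();print(s["time_s"],s["tcp_pos"].round(4),s["joints"].round(1))
i=cams.camera_info("wrist");p,d=cams.capture("wrist");cv2.imwrite("pics/w3.png",p)
X=cloud(i,d);g=p.astype(int);z=X[...,2]
# fill: pale region with frame floor height near expected place
near=np.hypot(X[...,0]-.503,X[...,1]-.265)<.04
m=near&(g.min(2)>120)&(z>.012);m=cv2.morphologyEx(m.astype(np.uint8),cv2.MORPH_OPEN,np.ones((3,3)))
print("fill",m.sum(),np.nanmedian(z[m>0]),rect(m,i,.02,True))
# hollow: dark points at floor height along rail ; edges at 32mm. local frame coords about rough yaw
for yaw in(6.5,):
    a=np.radians(yaw);ex=np.array([np.cos(a),np.sin(a)]);ey=np.array([-ex[1],ex[0]])
    L=X[...,:2]-np.array([.503,.265]);lx=L@ex;ly=L@ey
    for y0 in np.arange(-.2,.08,.02):
        b=(abs(ly-y0)<.01)&(abs(lx)<.05)
        f=b&(abs(z-.02)<.004);e=b&(abs(z-.032)<.004)
        if f.sum()>15: print("y %.2f"%y0,f.sum(),"floor lx",(np.nanpercentile(lx[f],[2,50,98])*1000).round(1),"edges in",(1000*np.array([lx[e&(lx<0)].max() if (e&(lx<0)).any() else np.nan,lx[e&(lx>0)].min() if (e&(lx>0)).any() else np.nan])).round(1),"out",(1000*np.array([np.nanmin(lx[e]) if e.any() else np.nan,np.nanmax(lx[e]) if e.any() else np.nan])).round(1))
E
```

```text
23.25 [0.4693 0.21   0.1922] [ 4.220e+01  1.280e+01 -1.750e+01  1.000e-01 -5.980e+01 -1.258e+02]
fill 95 0.02142357492969549 [(array([373., 211.]), 497, 276, 22, 8, 20.6)]
y -0.20 635 floor lx [-30.7  12.   48.5] edges in [-17.3  24.1] out [-31.4  26.9]
y -0.18 444 floor lx [-31.5   1.4  44.3] edges in [-17.3  16.2] out [-31.   47.8]
y -0.16 446 floor lx [-31.5   0.5  17. ] edges in [-17.4  17.2] out [-31.2  30.6]
y -0.14 472 floor lx [-31.4   0.4  17.4] edges in [-17.6  16.6] out [-30.7  30.9]
y -0.12 385 floor lx [-31.4  -1.9  17.1] edges in [-17.5  16.6] out [-31.9  30.2]
y -0.10 51 floor lx [-31.4 -30.9  -5.6] edges in [-17.6   nan] out [-30.6 -17.6]
y -0.08 33 floor lx [-31.4 -31.  -30.7] edges in [-20.  nan] out [-31.8 -20. ]
y -0.06 34 floor lx [-31.3 -31.  -30.7] edges in [-20.2   nan] out [-31.8 -20.2]
y -0.04 33 floor lx [-31.3 -31.  -30.7] edges in [-20.1   nan] out [-30.6 -20.1]
y -0.02 31 floor lx [-31.4 -31.  -30.7] edges in [-20.1   nan] out [-30.8 -20.1]
y -0.00 53 floor lx [-31.4 -30.6  -4.8] edges in [-18.1   nan] out [-30.6 -18.1]
y 0.02 397 floor lx [-31.2  -1.   17. ] edges in [-17.8  16.9] out [-30.8  29.7]
y 0.04 471 floor lx [-31.3   0.4  17.7] edges in [-17.7  16.6] out [-30.6  30.4]
y 0.06 454 floor lx [-31.3   1.5  44.3] edges in [-17.8  17.1] out [-30.9  49.7]
y 0.08 650 floor lx [-30.4  11.2  47.9] edges in [-17.8  16.3] out [-30.9  47.4]
```

View pics/w3.png

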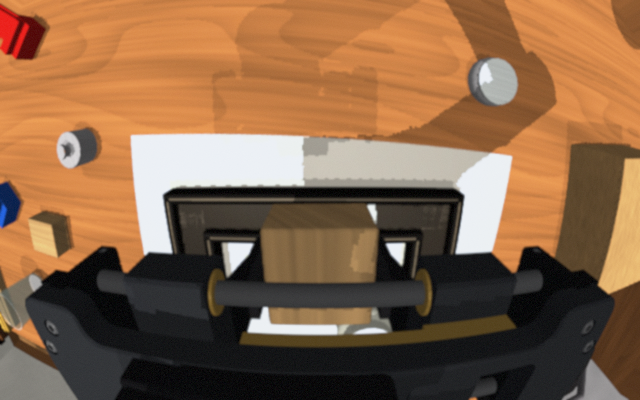

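The wrist view shows the hollow's edges at ±17 mm, symmetric to within 0.4 mm about (0.5026, 0.265) at yaw 6.5°. The held block covers the fill, whose pale edge is at (373,211). I'll check the block's own offset in the same cloud.

```bash
python3 - <<'E'
from station import r,cams
from h import *
i=cams.camera_info("wrist");p,d=cams.capture("wrist");X=cloud(i,d);s=r.sense();t=s["tcp_pos"]
a=np.radians(6.5);ex=np.array([np.cos(a),np.sin(a)]);ey=np.array([-ex[1],ex[0]])
L=X[...,:2]-t[:2];lx=L@ex;ly=L@ey;z=X[...,2]
b=(abs(lx)<.045)&(abs(ly)<.025)&(z>.17)&(z<.235)
print(b.sum(),"z",np.nanpercentile(z[b],[1,50,99]).round(4))
f=b&(z>.182)&(z<.216)
print("near face all lx",np.nanpercentile(lx[f],[5,25,50,75]).round(4),f.sum())
for lo in np.arange(-.025,.025,.01):
    g=f&(ly>lo)&(ly<lo+.01);print(round(lo+.005,3),np.nanmedian(lx[g]).round(4),g.sum())
top=b&(z>.2185);print("top lx min",np.nanpercentile(lx[top],[0.5,2]).round(4),top.sum(),np.nanmedian(z[top]))
go(s,[.503,.266,.1],6.55,0)
E
```

```text
9614 z [0.1867 0.2237 0.2252]
near face all lx [-0.0291 -0.0287 -0.0285 -0.0283] 1867
-0.02 -0.0284 364
-0.01 -0.0285 377
-0.0 -0.0285 376
0.01 -0.0286 379
0.02 -0.0286 371
top lx min [-0.0289 -0.0286] 7574 0.22387843165271248
tcp goal [0.503 0.266 0.081] shift [ 1.123  1.901 -3.707] turn [ 0.018 -0.009  0.013] grasp now [0.4693 0.209  0.2112]
```

{"method": "play_rows", "body": {"commands": "0.22 0.38 -0.3 0 0 0.01;0.22 0.38 -0.5 0 0 0;0.22 0.38 -0.5 0 0 0;0.22 0.38 -0.5 0 0 0;0.22 0.38 -0.5 0 0 0;0 0 -0.6 0 0 0;0 0 -0.6 0 0 0;0 0 -0.4 0 0 0;0 0 -0.15 0 0 0;0 0 0 0 0 0;0 0 0 0 0 0"}}

```text
time_s: 24.45
tcp_pos: [0.5035, 0.2671, 0.0719]
ee_rot: [[-0.993, -0.114, 0.001], [-0.114, 0.993, -0.001], [-0.001, -0.001, -1.0]]
wrist_force: [-0.7, 0.2, -0.5]
gripper_width: 0.636
gripper_force: 30.0
```

```bash
python3 -c "
from station import r
from h import *
s=r.sense();print(s['time_s'],s['tcp_pos'])
go(s,[.5024,.266,.0621],6.55,0)"
```

```text
24.45 [0.50345659 0.26709991 0.07194341]
tcp goal [0.5024 0.266  0.0431] shift [-0.035 -0.037 -0.961] turn [0.007 0.008 0.   ] grasp now [0.5034 0.2671 0.0909]
```

{"method": "play_rows", "body": {"commands": "-0.035 -0.037 -0.2 0 0 0;0 0 -0.2 0 0 0;0 0 -0.15 0 0 0;0 0 -0.1 0 0 0;0 0 -0.1 0 0 0;0 0 0 0 0 0;0 0 0 0 0 0"}}

```text
time_s: 25.15
tcp_pos: [0.5019, 0.2658, 0.0488]
ee_rot: [[-0.993, -0.114, -0.0], [-0.114, 0.993, -0.002], [0.0, -0.002, -1.0]]
wrist_force: [-0.0, -0.6, -2.0]
gripper_width: 0.64
gripper_force: 30.0
```

No contact force with the ridge 6 mm below the edge tops, so it is inside the hollow. Lowering gently.

{"method": "play_rows", "body": {"commands": "0 0 -0.06 0 0 0;0 0 -0.06 0 0 0;0 0 0 0 0 0;0 0 0 0 0 0"}}

```text
time_s: 25.55
tcp_pos: [0.5018, 0.2657, 0.0451]
ee_rot: [[-0.993, -0.114, -0.0], [-0.114, 0.993, -0.002], [0.0, -0.002, -1.0]]
wrist_force: [0.8, -0.6, -0.6]
gripper_width: 0.64
gripper_force: 30.0
```

{"method": "play_rows", "body": {"commands": "0 0 -0.04 0 0 0;0 0 0 0 0 0;0 0 0 0 0 0"}}

```text
time_s: 25.85
tcp_pos: [0.5018, 0.2657, 0.044]
ee_rot: [[-0.993, -0.114, -0.0], [-0.114, 0.993, -0.002], [0.0, -0.002, -1.0]]
wrist_force: [-0.8, 0.3, -1.3]
gripper_width: 0.641
gripper_force: 30.0
```

{"method": "play_rows", "body": {"commands": "0 0 -0.04 0 0 0;0 0 0 0 0 0;0 0 0 0 0 0"}}

```text
time_s: 26.15
tcp_pos: [0.502, 0.2659, 0.0431]
ee_rot: [[-0.993, -0.114, 0.001], [-0.114, 0.993, -0.002], [-0.0, -0.002, -1.0]]
wrist_force: [-0.1, 0.0, 2.2]
gripper_width: 0.645
gripper_force: 30.0
```

It is seated at the predicted height with light contact. Releasing and lifting clear.

{"method": "play_rows", "body": {"commands": "0 0 0 0 0 0;0 0 0 0 0 0;0 0 0 0 0 0;0 0 0 0 0 0;0 0 0 0 0 0;0 0 0 0 0 0;0 0 0 0 0 0", "grip": 87}}

```text
time_s: 26.85
tcp_pos: [0.5018, 0.2657, 0.0427]
ee_rot: [[-0.993, -0.114, -0.0], [-0.114, 0.993, -0.002], [0.0, -0.002, -1.0]]
wrist_force: [0.2, 0.4, -0.1]
gripper_width: 0.996
gripper_force: 0.0
```

{"method": "play_rows", "body": {"commands": "0 0 0.3 0 0 0;0 0 0.6 0 0 0;0 0 0.9 0 0 0;0 0 0.9 0 0 0;0 -0.3 0.9 0 0 0;-0.5 -0.8 0.6 0 0 0;-0.7 -0.9 0.3 0 0 0;-0.7 -0.9 0 0 0 0;0 0 0 0 0 0;0 0 0 0 0 0"}}

```text
time_s: 27.85
tcp_pos: [0.4449, 0.1785, 0.179]
ee_rot: [[-0.994, -0.114, 0.002], [-0.114, 0.994, -0.001], [-0.002, -0.001, -1.0]]
wrist_force: [1.3, 0.0, 0.5]
gripper_width: 1.0
gripper_force: 0.0
```

```bash
python3 - <<'E'
from station import r,cams
from h import *
s=r.sense();print(s["time_s"],s["tcp_pos"])
i=cams.camera_info("wrist");p,d=cams.capture("wrist");cv2.imwrite("pics/w4.png",p)
P=cloud(i,d).reshape(-1,3)
Q=P[(np.hypot(P[:,0]-.5024,P[:,1]-.266)<.06)]
t=Q[(Q[:,2]>.066)&(Q[:,2]<.082)];print(len(t),cv2.minAreaRect((t[:,:2]*1000).astype(np.float32)),np.percentile(t[:,2],[5,50,95]))
A=np.c_[t[:,:2],np.ones(len(t))];k=t[:,2]>.071;print("tilt",np.linalg.lstsq(A[k],t[k,2],rcond=None)[0][:2])
i=cams.camera_info("top");p,d=cams.capture("top");X=cloud(i,d,False);m=(np.hypot(X[...,0]-.45,X[...,1]+.125)<.04)&(abs(X[...,2]-.038)<.008);t=X[m]
print("weight top",cv2.minEnclosingCircle((t[:,:2]*1000).astype(np.float32)),np.nanmean(t,0))
go(s,[.449,-.126,.2],20,0)
E
```

```text
27.85 [0.4449491  0.17853222 0.17895393]
1376 ((499.54864501953125, 266.1884765625), (54.48728561401367, 56.76792526245117), 6.866373538970947) [0.06794677 0.0746209  0.07583231]
tilt [0.00968136 0.00694476]
weight top ((452.1558837890625, -125.67459869384766), 24.876100540161133) [ 0.45163305 -0.12570503  0.03826122]
tcp goal [ 0.449 -0.126  0.181] shift [  0.135 -10.151   0.068] turn [0.002 0.013 1.567] grasp now [0.4449 0.1785 0.198 ]
```

The block is seated: its back is at 74.6 mm, tilt under 0.7°, centre about (0.501, 0.266), yaw 6.9°. Two views agree on the weight at about (0.4515, −0.1265), so I'll fetch it.

{"method": "play_rows", "body": {"commands": "0.018 -0.6 0 0 0 0;0.018 -0.85 -0.1 0 0 0;0.018 -0.87 -0.18 0 0 0;0.018 -0.87 -0.18 0 0 0;0.018 -0.87 -0.18 0 0 0;0.018 -0.87 -0.18 0 0 0;0.018 -0.87 -0.18 0 0 0;0.018 -0.87 -0.18 0 0 0;0.018 -0.87 -0.18 0 0 0;0.018 -0.87 -0.18 0 0 0;0.018 -0.87 -0.18 0 0 0;0.018 -0.87 -0.18 0 0 0;0 0 0 0 0 0;0 0 0 0 0 0"}}

```text
time_s: 29.35
tcp_pos: [0.452, -0.1259, 0.1203]
ee_rot: [[-0.994, -0.113, -0.001], [-0.113, 0.994, -0.002], [0.001, -0.002, -1.0]]
wrist_force: [-0.1, 0.5, 0.3]
gripper_width: 1.004
gripper_force: 0.0
```

```bash
python3 -c "
from station import r
from h import *
s=r.sense();print(s['time_s'],s['tcp_pos'])
go(s,[.4515,-.1265,.028],6.5,0)"
```

```text
29.35 [ 0.45195471 -0.12591205  0.12033359]
tcp goal [ 0.4515 -0.1265  0.009 ] shift [-0.015 -0.02  -3.711] turn [ 0.013 -0.005  0.001] grasp now [ 0.452  -0.1259  0.1393]
```

{"method": "play_rows", "body": {"commands": "-0.015 -0.02 -0.5 0 0 0;0 0 -0.6 0 0 0;0 0 -0.6 0 0 0;0 0 -0.6 0 0 0;0 0 -0.6 0 0 0;0 0 -0.4 0 0 0;0 0 -0.25 0 0 0;0 0 -0.1 0 0 0;0 0 0 0 0 0;0 0 0 0 0 0"}}

```text
time_s: 30.35
tcp_pos: [0.4515, -0.1262, 0.0118]
ee_rot: [[-0.993, -0.114, 0.001], [-0.114, 0.993, -0.002], [-0.001, -0.002, -1.0]]
wrist_force: [0.3, 0.4, -0.2]
gripper_width: 1.002
gripper_force: 0.0
```

{"method": "play_rows", "body": {"commands": "0 0 0 0 0 0;0 0 0 0 0 0;0 0 0 0 0 0;0 0 0 0 0 0;0 0 0 0 0 0;0 0 0 0 0 0", "grip": 35}}

```text
time_s: 30.95
tcp_pos: [0.451, -0.1266, 0.0114]
ee_rot: [[-0.993, -0.114, 0.0], [-0.114, 0.993, -0.002], [0.0, -0.002, -1.0]]
wrist_force: [-0.6, -2.3, 1.6]
gripper_width: 0.565
gripper_force: 30.0
```

{"method": "play_rows", "body": {"commands": "0 0 0.3 0 0 0;0 0 0.6 0 0 0;0 0 0.9 0 0 0;0 0 0.9 0 0 0;0 0 0.9 0 0 0;0 0 0.5 0 0 0;0 0 0 0 0 0;0 0 0 0 0 0"}}

```text
time_s: 31.75
tcp_pos: [0.4494, -0.1261, 0.1333]
ee_rot: [[-0.994, -0.113, -0.002], [-0.113, 0.994, -0.001], [0.002, -0.001, -1.0]]
wrist_force: [-0.4, 0.1, -7.2]
gripper_width: 0.564
gripper_force: 30.0
```

{"method": "play_rows", "body": {"commands": "0.116 0.5 0.1 0 0 0;0.116 0.85 0.1 0 0 0;0.116 0.92 0 0 0 0;0.116 0.92 0 0 0 0;0.116 0.92 0 0 0 0;0.116 0.92 0 0 0 0;0.116 0.92 0 0 0 0;0.116 0.92 0 0 0 0;0.116 0.92 0 0 0 0;0.116 0.92 0 0 0 0;0.116 0.92 0 0 0 0;0.116 0.92 0 0 0 0;0.116 0.92 0 0 0 0;0.116 0.92 0 0 0 0;0.116 0.64 0 0 0 0;0 0 0 0 0 0;0 0 0 0 0 0"}}

```text
time_s: 33.45
tcp_pos: [0.5021, 0.264, 0.1386]
ee_rot: [[-0.993, -0.114, -0.003], [-0.114, 0.993, -0.004], [0.004, -0.004, -1.0]]
wrist_force: [-0.4, -0.3, -6.8]
gripper_width: 0.567
gripper_force: 30.0
```

```bash
python3 - <<'E'
from station import r,cams
from h import *
s=r.sense();t=s["tcp_pos"];print(s["time_s"],t)
i=cams.camera_info("wrist");p,d=cams.capture("wrist");cv2.imwrite("pics/w5.png",p)
X=cloud(i,d);a=np.radians(6.5);ex=np.array([np.cos(a),np.sin(a)]);ey=np.array([-ex[1],ex[0]])
for c,zz,n in((t[:2],t[2]+.0266,"weight disc"),(t[:2],t[2]+.010,"weight side"),(np.array([.5018,.2658]),.074,"block top"),(np.array([.5018,.2658]),.055,"block side")):
    L=X[...,:2]-c;lx=L@ex;ly=L@ey;m=(abs(X[...,2]-zz)<.003)&(abs(lx)<.04)&(abs(ly)<.006);print(n,m.sum(),(1000*np.nanpercentile(lx[m],[1,5,50,99])).round(1) if m.any() else "")
go(s,[.5018,.2658,.1044],6.5,0)
E
```

```text
33.45 [0.50207139 0.26401857 0.13855848]
weight disc 1058 [-23.  -22.6 -12.4  25.4]
weight side 87 [-23.4 -23.3 -22.8 -21.8]
block top 475 [-28.6 -28.1 -17.1  -4.6]
block side 31 [-29.  -28.9 -28.2 -27.7]
tcp goal [0.5018 0.2658 0.0854] shift [-0.009  0.059 -1.772] turn [ 0.029 -0.023 -0.006] grasp now [0.5021 0.2641 0.1576]
```

The weight is 1.5 mm ahead of the TCP and the block matches its release pose. Lowering onto its middle.

{"method": "play_rows", "body": {"commands": "-0.04 0.06 -0.3 0.03 -0.02 0;0 0 -0.45 0 0 0;0 0 -0.4 0 0 0;0 0 -0.25 0 0 0;0 0 -0.1 0 0 0;0 0 0 0 0 0;0 0 0 0 0 0"}}

```text
time_s: 34.2
tcp_pos: [0.5023, 0.2665, 0.0957]
ee_rot: [[-0.993, -0.114, 0.004], [-0.114, 0.993, 0.003], [-0.004, 0.003, -1.0]]
wrist_force: [-0.1, 1.6, -5.9]
gripper_width: 0.568
gripper_force: 30.0
```

{"method": "play_rows", "body": {"commands": "0 0 -0.06 0 0 0;0 0 -0.05 0 0 0;0 0 0 0 0 0;0 0 0 0 0 0"}}

```text
time_s: 34.6
tcp_pos: [0.5019, 0.2663, 0.092]
ee_rot: [[-0.993, -0.114, 0.003], [-0.114, 0.993, 0.003], [-0.003, 0.002, -1.0]]
wrist_force: [0.8, 0.2, -6.2]
gripper_width: 0.567
gripper_force: 30.0
```

{"method": "play_rows", "body": {"commands": "0 0 -0.06 -0.01 0.01 0;0 0 -0.06 0 0 0;0 0 -0.04 0 0 0;0 0 0 0 0 0;0 0 0 0 0 0"}}

```text
time_s: 35.1
tcp_pos: [0.5019, 0.2663, 0.0871]
ee_rot: [[-0.993, -0.114, 0.001], [-0.114, 0.993, 0.001], [-0.001, 0.001, -1.0]]
wrist_force: [-0.4, -0.5, -5.7]
gripper_width: 0.566
gripper_force: 30.0
```

{"method": "play_rows", "body": {"commands": "0 0 -0.03 0 0 0;0 0 0 0 0 0;0 0 0 0 0 0"}}

```text
time_s: 35.4
tcp_pos: [0.5019, 0.2663, 0.0863]
ee_rot: [[-0.993, -0.114, 0.001], [-0.114, 0.993, 0.001], [-0.002, 0.001, -1.0]]
wrist_force: [-0.7, -0.3, -6.2]
gripper_width: 0.561
gripper_force: 30.0
```

{"method": "play_rows", "body": {"commands": "0 0 -0.03 0 0 0;0 0 -0.02 0 0 0;0 0 0 0 0 0;0 0 0 0 0 0"}}

```text
time_s: 35.8
tcp_pos: [0.5021, 0.2664, 0.0854]
ee_rot: [[-0.993, -0.114, 0.002], [-0.114, 0.993, 0.001], [-0.002, 0.001, -1.0]]
wrist_force: [-1.0, 0.3, -0.1]
gripper_width: 0.565
gripper_force: 30.0
```

The force went from −6.2 N to about 0, so the weight is resting on the block. Releasing and lifting straight up.

{"method": "play_rows", "body": {"commands": "0 0 0 0 0 0;0 0 0 0 0 0;0 0 0 0 0 0;0 0 0 0 0 0;0 0 0 0 0 0;0 0 0 0 0 0;0 0 0 0 0 0", "grip": 87}}

```text
time_s: 36.5
tcp_pos: [0.5019, 0.2663, 0.0848]
ee_rot: [[-0.993, -0.114, 0.002], [-0.114, 0.993, 0.001], [-0.002, 0.001, -1.0]]
wrist_force: [0.4, -1.1, 0.0]
gripper_width: 0.987
gripper_force: 0.0
```

{"method": "play_rows", "body": {"commands": "0 0 0.2 0 0 0;0 0 0.5 0 0 0;0 0 0.8 0 0 0;0 0 0.9 0 0 0;0 0 0.9 0 0 0;-0.3 -0.5 0.6 0 0 0;-0.6 -0.9 0.2 0 0 0;-0.8 -0.9 0 0 0 0;0 0 0 0 0 0;0 0 0 0 0 0"}}

```text
time_s: 37.5
tcp_pos: [0.4509, 0.1971, 0.2088]
ee_rot: [[-0.993, -0.114, 0.003], [-0.114, 0.993, 0.002], [-0.003, 0.002, -1.0]]
wrist_force: [0.7, -0.1, -0.0]
gripper_width: 0.999
gripper_force: 0.0
```

```bash
python3 - <<'E'
from station import r,cams
from h import *
s=r.sense();print(s["time_s"],s["tcp_pos"],s["joint_velocities"].round(2))
i=cams.camera_info("wrist");p,d=cams.capture("wrist");P=cloud(i,d).reshape(-1,3)
Q=P[np.hypot(P[:,0]-.5024,P[:,1]-.266)<.06]
for n,lo,hi in(("block",.069,.079),("weight",.108,.117),("knob",.118,.135)):
    t=Q[(Q[:,2]>lo)&(Q[:,2]<hi)]
    if len(t): print(n,len(t),cv2.minAreaRect((t[:,:2]*1000).astype(np.float32)),np.median(t[:,2]).round(4))
t=Q[abs(Q[:,2]-.1125)<.003];print(cv2.minEnclosingCircle((t[:,:2]*1000).astype(np.float32)))
p,_=cams.capture("top");cv2.imwrite("pics/top9.png",p)
E
```

```text
37.5 [0.45092153 0.19710231 0.20877958] [0.3  1.91 1.9  0.14 0.3  0.02]
block 940 ((502.01165771484375, 266.57275390625), (58.58628845214844, 56.768798828125), 7.217008590698242) 0.0747
weight 1146 ((504.23388671875, 260.3250732421875), (49.42878723144531, 35.488250732421875), 12.802084922790527) 0.1128
knob 52 ((498.2668151855469, 261.96734619140625), (5.172837734222412, 16.53411102294922), 47.39690399169922) 0.1256
((502.98651123046875, 267.40960693359375), 25.206409454345703)
```

View pics/top9.png

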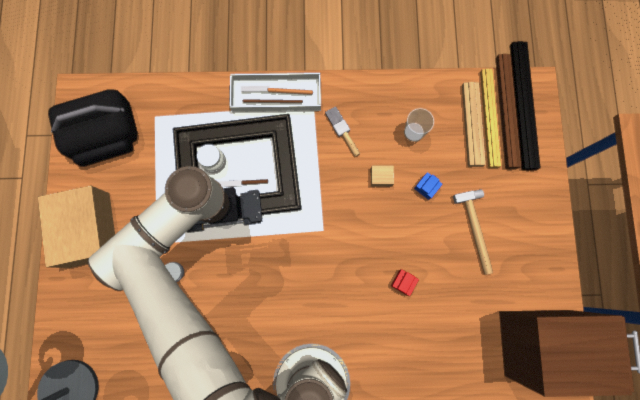

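The top view shows the bystanders where they were: tub (210,157), tin (172,272), sanding block (383,176), hammer (472,225). The arm covers the block. Depth puts the block at (0.502, 0.2666), back at 74.7 mm, and the weight at (0.503, 0.267), upright. I'll let the arm settle, then hand in.

{"method": "play_rows", "body": {"commands": "0 0 0 0 0 0;0 0 0 0 0 0;0 0 0 0 0 0"}}

```text
time_s: 37.9
tcp_pos: [0.4511, 0.1977, 0.2074]
ee_rot: [[-0.993, -0.114, 0.001], [-0.114, 0.993, 0.001], [-0.001, 0.001, -1.0]]
wrist_force: [-0.3, -0.3, 0.0]
gripper_width: 0.998
gripper_force: 0.0
```

```bash
python3 -c "
from station import r
print(r.finish_job())"
```

```text
the job is handed in; nothing more can be done
None
```

I turned the block over and laid it ridge-down on the filled patch, then stood the weight within about 1–2 mm of its middle; the job was handed in at 37.9 s, but no verdict was returned.

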